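# Lock the hatch of a machine module with a flat driver

### The arm

A 7-joint arm with a two-finger parallel gripper is mounted at the origin on the work surface. World frame = base frame: x ahead of the robot, y to its left, z up, the work surface at z = 0. Lengths are in m, angles in rad, forces in N, time in s.
With the tool pointing down it reaches from about 0.4 to 0.85 m from the base axis. Payload 10.4 kg.
Tool frame: the origin (TCP) lies midway between the tips of the shut fingers; the grasp point (between the pads) lies 19 mm behind it; z points along the fingers, y is the line along which they close (so a half turn about z gives the same grasp; the last joint's range is limited). The gripper opens to 85 mm and grips with 20 to 120 N. Pads are 22 mm wide; open, the fingers measure 114 mm over their backs; the gripper's body (76 mm by 85 mm) begins 54 mm behind the grasp point. The pads swing forward as they close: fully open they stand 13 mm farther back than shut.
Start: joints at [-1.156, 0.332, -0.065, 1.46, 0.022, 1.35, -0.088], TCP at [0.265, 0.566, 0.202] pointing down, gripper open.
Joint ranges: [-2.6, 2.6], [-0.5, 2.12], [-1.47, 1.34], [0.16, 2.42], [-1.27, 4.41], [0.06, 2.06], [-2.6, 2.6]. Speed limits (rad/s): [2.22, 2.22, 2.79, 2.79, 3.14, 3.14, 3.14].

### API

Orientations are given as a unit quaternion [x, y, z, w].
In Python, from workcell import monitor, eyes, manip gives the robot as it stands.
- The arm moves only by the tool send_rows, never from a script. Its arguments are lists of equal length, an entry for each row: "offset": the shift along the tool's x, y, z in mm, a list of three; "roll": the turn about the tool's z in rad. In form: {"offset": [[tx, ty, tz], ...], "roll": [roll, ...]}. A call has exactly 5 rows; each row is the pose to reach, as a shift and turn from the pose commanded when the call began, along the tool's axes at that moment; what a row does not reach only later rows make up. A row lasts 1/12 s, in which the tool goes at most 41.7 mm and 7.16 degrees, less where a joint would pass 70% of its speed; a pose out of reach is approached as far as the arm can. A call with a gripper value outside its range is refused whole. "jaw" is the opening, from 0 (shut) to 1 (fully open), set as the call begins (left out, the last holds). The fingers move at their own pace and stop on an object; "newtons" is the grip in N (left out, the last holds). Time passes only in rows, so rows that repeat a pose let the fingers close, or fill a call up. It gives the time, the measured TCP pose, the force and the opening at its end, in the units of the state.
- monitor.get_obs(): the state, without advancing time (a new reading comes with each control period).
- eyes.camera(name): name is "side" or "top"; returns (picture, depth): 480x640x3 uint8, blue, green, red; 480x640 float32, m along the optical axis (not along the pixel's ray), 0 where there is no reading.
- eyes.camera_params(name): a dict with "fovy" (degrees; the focal length in pixels is half the picture's height over the tangent of half this angle, whatever the lens; pixels are square), "cx", "cy" (the principal point, pixels), "k1" (the pictures are not rectified: a ray, as slopes to the right and down, at radius r is drawn at 1 + k1 r^2 times it, then the intrinsics apply), "R" (3x3) and "t" (3): a world point X has camera coordinates R X + t. Camera axes: x right, y down, z forward; pixel columns grow to the right and rows downward; lengths in m; the calibration is good to about 2 mm. A picture is of the moment at which its call begins. camera_params takes no time and is no camera call.
- manip.hand_in(): hands the job in, once; it reports no verdict.
The state is a dict: "clock": time; "joint_pos": joint angles; "joint_velocities": joint speeds; "tau": joint torques, N m; "position": TCP position; "ee_rot": TCP orientation; "ft_force": force on the tool from outside, world axes, zero at the start; "torque": the same for the moment, N m; "grip_width": opening from 0.0 (shut) to 1.0 (fully open).
Only numpy, scipy, OpenCV 4.12 (cv2) and the standard library are available. Lean on these libraries where they do the work, as an engineer would, in place of code of your own. Each camera call takes 0.05 s, during which the arm holds its last target. There are 200 camera calls.

### The job

Take the flat driver from its stand and lock the module's hatch: seat the blade in the slotted lock screw, push the screw in against its spring without forcing it, and turn it clockwise in one go, keeping the blade in the slot until the screw reaches its locked stop and springs back up. Then put the driver back upright in its stand, pushed fully home, and leave the tape roll, wrench and bracket where they are.

Things in the scene. Friction and masses are not known exactly. Their poses are not given: they have to be found in the camera images.
- collar (a point): Centre of the rim of the steel collar on the hatch, 80 mm above the deck. Collar 36 mm across, bore 22 mm, 14 mm proud of the hatch; z up along the screw's axis, x along the module's long side. In the bore lies the lock screw: head 19 mm across with a slot 4.5 mm wide and deep right across it. The head's top rests 0.5 to 13.5 mm below the rim, different each time, not measured: find it by touch.
- screw (a joint): Turn of the lock screw, rad, growing clockwise from above. 0 = open: slot along the x of collar; at q its heading is the collar's yaw minus q. Starts within 0.08 of 0; locked is about 1.2 (stop at 1.3); released from 1.12 on it springs up and is caught. Between open and locked it turns (friction about 0.03 N m) only while pushed in.
- driver_handle (a point): Centre of the driver's square black handle (24 x 24 mm, 60 mm long, upright in the stand); z runs up it. The tip lies 90 mm below. A 12 mm round shank leads down from the handle to a flat blade 14 mm wide (along the driver's x), 2.5 mm thick, 12 mm long. About 0.11 kg.
- driver_tip (a point): Middle of the blade's end edge; x along the blade's width, z up the shank.
- stand_hole (a point): Centre of the mouth of the 17 mm hole in the top of the fixed aluminium tool stand, a block 64 x 64 mm and 70 mm high, hole right through. The driver's shank hangs in it and the handle's underside rests on the block, so its handle centre is then 30 mm above this point.
- lock: The fixed grey module with hatch, collar and lock screw, 150 (x) x 120 x 66 mm; origin under its centre; a black bar marks +x on the hatch. The screw is sprung: it yields at about 6 N, must be held 3 mm or more (9 N) below its rest height to turn, and bottoms hard at 4.5 mm (10.5 N). More than 20 N in all between driver and screw (press and turning loads added) spoils the slot.
- tape_roll: Bystander: roll of tape 90 mm across, 24 mm high, lying flat; origin at the centre of its underside.
- wrench: Bystander: open-ended steel wrench 180 mm long, lying flat along its x; origin at the middle of its underside.
- bracket: Bystander: aluminium angle bracket 50 x 40 x 50 mm high; origin at the middle of its underside.
There are look-alikes about, which are no part of the job. There is more than one size of the part that bears driver_handle; the job needs the smaller.

How it is judged:
By the outcome, as a careful person would: the job done as asked, in the order asked, and still so for the second after the job is handed in, with the robot touching nothing.
It also fails if it takes over 72 s, if anything falls off the work surface, if the arm or the gripper's body presses on something with over 40 N, if the wrist force passes 120 N, or if a joint passes its speed limit or range.

## Working session

There is one attempt and no reset: what is moved stays moved. The work goes in short steps, Python scripts to look and compute and a tool call to move; the robot and the scene stay as the last step left them, time stands still between calls to the robot, and variables do not carry over. Pictures are saved under pics/ and viewed, on a budget of 10 in all, crops included, one or two more only if the job needs it, and the job is handed in when it is done.

Besides the shell and the picture viewer there is one more tool, called after ">>>" as a command line: name --pt "numbers of a row" for each row, then --argument value for the rest. send_rows: Moves the arm, as the interface text tells. Its arguments: {"type":"object","properties":{"offset":{"type":"array"},"roll":{"type":"array"},"jaw":{"type":"number"},"newtons":{"type":"number"}},"required":["offset","roll"]}

```bash
mkdir -p pics; ls
cat > h.py <<'E'
import numpy as np, cv2, math
from workcell import monitor, eyes, manip
def grab(n):
    im,d=eyes.camera(n); np.savez(f'/tmp/{n}.npz',im=im,d=d); return im,d
def K(p):
    f=240/math.tan(math.radians(p['fovy'])/2); return np.array([[f,0,p['cx']],[0,f,p['cy']],[0,0,1]]),np.array([p['k1'],0,0,0.])
def ray(n,uv):
    p=eyes.camera_params(n); k,D=K(p)
    s=cv2.undistortPoints(np.array(uv,float).reshape(-1,1,2),k,D).reshape(-1,2)
    R=np.array(p['R']);t=np.array(p['t'])
    return -R.T@t, np.c_[s,np.ones(len(s))]@R   # origin, dirs (depth-scaled)
def onplane(n,uv,z):
    o,d=ray(n,uv); return o+d*((z-o[2])/d[:,2])[:,None]
def atdepth(n,uv,dep):
    o,d=ray(n,uv); return o+d*np.asarray(dep).reshape(-1,1)
def proj(n,X):
    p=eyes.camera_params(n);k,D=K(p);R=np.array(p['R'])
    return cv2.projectPoints(np.array(X,float).reshape(-1,1,3),cv2.Rodrigues(R)[0],np.array(p['t'],float),k,D)[0].reshape(-1,2)
E
python3 - <<'E'
from h import *
print(monitor.get_obs())
for n in('side','top'):
    im,d=grab(n); cv2.imwrite(f'pics/{n}0.png',im); p=eyes.camera_params(n); print(n,p, -np.array(p['R']).T@np.array(p['t']))
E
```

```text
pics
{'clock': 0.0, 'joint_pos': array([-1.15559366,  0.33288008, -0.06472813,  1.46097608,  0.02161181,
        1.34991702, -0.0884877 ]), 'joint_velocities': array([-7.42371558e-04, -5.27784275e-05, -8.72416859e-04, -7.47783950e-04,
        1.20350314e-04, -5.25287673e-04, -2.75577852e-04]), 'tau': array([ 1.33232936e-05, -6.25452518e+01,  4.90162591e-02, -3.91595900e+01,
        1.61348982e-02,  1.00282294e-02,  4.31216151e-06]), 'position': array([0.26477835, 0.56565498, 0.20099433]), 'ee_rot': array([ 2.17126398e-01,  9.76143215e-01, -7.31495491e-04, -1.25242254e-04]), 'ft_force': array([0.70484396, 0.81147794, 0.02441561]), 'torque': array([ 0.00470621,  0.04503524, -0.04094634]), 'grip_width': 0.9996699146383036}
side {'fovy': 57.99673021403618, 'cx': 324.0826664737836, 'cy': 241.6254394277141, 'k1': -0.024974522560990513, 'R': array([[ 0.81468257, -0.57973382,  0.01417748],
       [-0.34747313, -0.50757489, -0.78843525],
       [ 0.46427872,  0.63739817, -0.61495435]]), 't': array([-0.48641215,  0.30275248,  0.54106991])} [ 0.25026261 -0.47319698  0.57833012]
top {'fovy': 53.901441540838064, 'cx': 322.0526025009322, 'cy': 231.53617607660394, 'k1': -0.12614149072552697, 'R': array([[ 0.01434074, -0.99954259, -0.02662633],
       [-0.99028595, -0.01051456, -0.13864772],
       [ 0.13830433,  0.02835599, -0.98998376]]), 't': array([0.02308337, 0.60324832, 0.84910884])} [0.47962187 0.00533838 0.92485759]
```

View pics/top0.png

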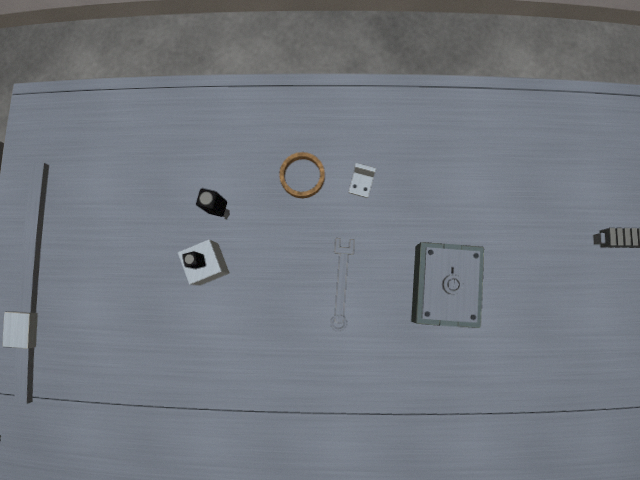

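View pics/side0.png

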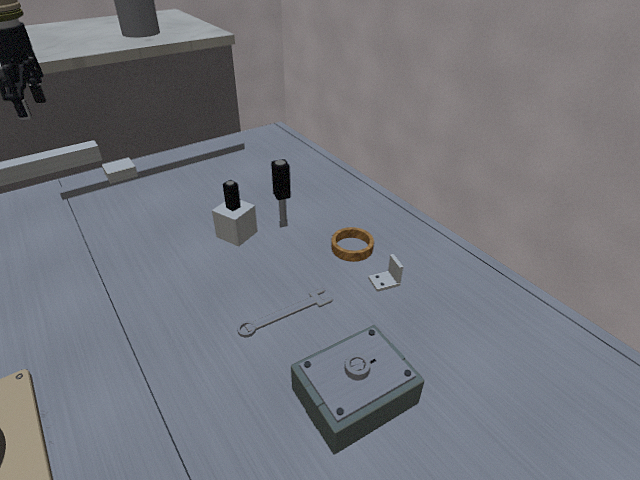

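The top view shows the stand with the smaller driver at (200,260), the larger look-alike at (211,201), and the module with its collar at (453,284). The bar above the collar means +x points roughly up the image. The side view shows the same layout, with the stand at (235,215) and the collar at (358,367). Next I'll zoom in with crops.

Run:
```python
from h import *
T=np.load('/tmp/top.npz')['im'];S=np.load('/tmp/side.npz')['im']
def c(im,u,v,w,h,s): return cv2.resize(im[v:v+h,u:u+w],None,fx=s,fy=s,interpolation=cv2.INTER_CUBIC)
a=c(T,170,230,64,60,5);b=c(T,421,254,64,60,5)   # 320x300
e=c(S,205,170,64,80,5)[:300,:];e=c(S,203,175,64,75,4);e=cv2.copyMakeBorder(e,0,0,0,64,0)
f=c(S,326,337,64,60,5)
cv2.imwrite('pics/m1.png',np.vstack([np.hstack([a,b]),np.hstack([e,f])]))
d=np.load('/tmp/top.npz')['d']
print('depth-> handle/stand/collar heights')
for uv in [(190,259),(212,262),(195,275),(453,275),(446,284),(440,300),(208,198)]:
    print(uv,atdepth('top',[uv],[d[uv[1],uv[0]]])[0].round(4))
# stand top face & handle
g=cv2.cvtColor(T,cv2.COLOR_BGR2GRAY)
for nm,m in [('blk',(g<45)),('wht',(g>150))]:
    cs,_=cv2.findContours(m.astype(np.uint8),cv2.RETR_EXTERNAL,cv2.CHAIN_APPROX_NONE)
    for k in cs:
        if cv2.contourArea(k)>60: print(nm,cv2.minAreaRect(k),cv2.contourArea(k))
```

```text
depth-> handle/stand/collar heights
(190, 259) [0.5406 0.2541 0.1307]
(212, 262) [0.5404 0.2314 0.0697]
(195, 275) [0.5159 0.2619 0.0711]
(453, 275) [ 0.5216 -0.2066  0.0786]
(446, 284) [ 0.5054 -0.1935  0.0791]
(440, 300) [ 0.4769 -0.1851  0.0667]
(208, 198) [0.6409 0.2191 0.1615]
blk ((193.5, 259.5), (15.0, 21.0), 90.0) 161.5
blk ((415.4066467285156, 282.49420166015625), (4.366479873657227, 77.28670501708984), 3.5763344764709473) 234.5
blk ((604.9111938476562, 237.75637817382812), (17.17053985595703, 8.977128028869629), 85.91438293457031) 67.0
blk ((211.57550048828125, 202.23585510253906), (29.807241439819336, 22.389768600463867), 15.945395469665527) 537.5
wht ((15.467694282531738, 329.58154296875), (24.961509704589844, 34.391414642333984), 3.1798300743103027) 792.5
wht ((198.58905029296875, 261.40411376953125), (34.64418029785156, 34.05897521972656), 69.44395446777344) 1094.5
wht ((360.38232421875, 184.47059631347656), (20.372989654541016, 20.130456924438477), 14.03624439239502) 366.5
```

View pics/m1.png

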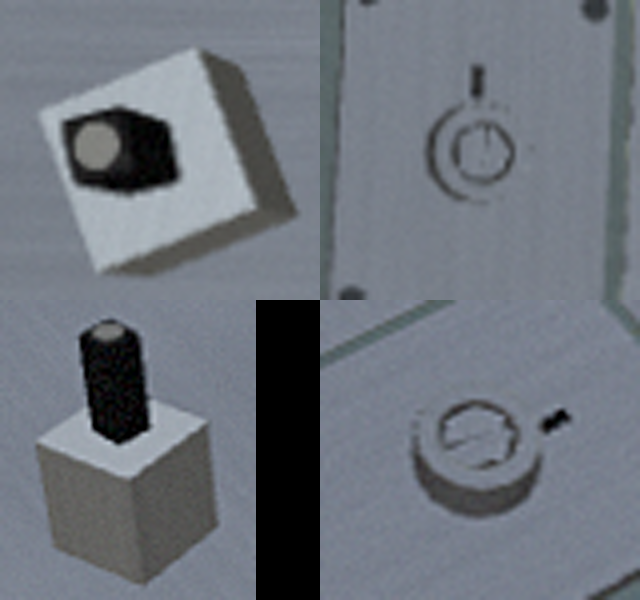

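Run:
```python
from h import *
def tri(a,b):
    o1,d1=ray('top',[a]);o2,d2=ray('side',[b]);d1=d1[0];d2=d2[0]
    s=np.linalg.lstsq(np.c_[d1,-d2],o2-o1,rcond=None)[0];p,q=o1+s[0]*d1,o2+s[1]*d2
    return ((p+q)/2).round(4),round(float(np.linalg.norm(p-q)),4)
print('collar',onplane('top',[(453.7,284.5)],.08).round(4),onplane('side',[(357.8,363.8)],.08).round(4),tri((453.7,284.5),(357.8,363.8)))
# deck screws
for n,pts in (('top',[(430,252),(477,255),(473,317),(428,313)]),('side',[(307,364),(372,331),(408,373),(340,411)])):
    g=cv2.cvtColor(np.load(f'/tmp/{n}.npz')['im'],cv2.COLOR_BGR2GRAY).astype(float);P=[]
    for u,v in pts:
        w=g[v-5:v+6,u-5:u+6]; k=np.clip(np.median(w)-20-w,0,None); yy,xx=np.mgrid[v-5:v+6,u-5:u+6]
        P.append((float((k*xx).sum()/k.sum()),float((k*yy).sum()/k.sum())))
    X=onplane(n,P,.066); print(n,np.round(P,1).tolist(),X.round(4).tolist(),'mean',X.mean(0).round(4))
    for i in range(4): e=X[(i+1)%4]-X[i]; print('  len',np.linalg.norm(e).round(4),'ang',np.degrees(np.arctan2(e[1],e[0])).round(1))
c=[(178,252.8),(209,239.6),(221.6,272),(190,284.4)]
X=onplane('top',c,.07);print('stand top',X.round(4).tolist(),X.mean(0).round(4))
s=[(203+37/4,175+143/4),(203+130/4,175+179/4),(203+208/4,175+122/4)]
Y=onplane('side',s,.07);print('side',Y.round(4).tolist(),'diag mid',((Y[0]+Y[2])/2).round(4))
for Z in(X,Y):
    for i in range(len(Z)-1): e=Z[i+1]-Z[i]; print('  ',np.linalg.norm(e).round(4),np.degrees(np.arctan2(e[1],e[0])).round(1))
print('cap',onplane('top',[(189.4,259.2)],.13).round(4),onplane('side',[(203+108/4,175+31/4)],.13).round(4))
for n in('top','side'):
    d=np.load(f'/tmp/{n}.npz')['d'];vv,uu=np.mgrid[0:480,0:640];P=atdepth(n,np.c_[uu.ravel(),vv.ravel()],d.ravel())
    for lo,hi in((.124,.137),(.08,.122),(.062,.076)):
        m=(d.ravel()>0)&(np.hypot(P[:,0]-.537,P[:,1]-.25)<.06)&(P[:,2]>lo)&(P[:,2]<hi);Q=P[m]
        if len(Q)>5: r=cv2.minAreaRect((Q[:,:2]*1000).astype(np.float32));print(n,lo,len(Q),np.round(r[0],1),np.round(r[1],1),round(r[2],1),'z',Q[:,2].mean().round(4))
```

```text
collar [[ 0.5046 -0.2072  0.08  ]] [[ 0.5061 -0.206   0.08  ]] (array([ 0.5048, -0.2069,  0.0819]), 0.0007)
top [[429.2, 251.9], [475.6, 255.2], [472.7, 316.7], [426.8, 313.6]] [[0.5641, -0.1665, 0.066], [0.5588, -0.2525, 0.066], [0.447, -0.2448, 0.066], [0.4523, -0.161, 0.066]] mean [ 0.5055 -0.2062  0.066 ]
  len 0.0862 ang -93.5
  len 0.1121 ang 176.1
  len 0.084 ang 86.3
  len 0.1119 ang -2.8
side [[306.9, 364.2], [371.2, 332.5], [407.6, 373.1], [339.6, 411.3]] [[0.4538, -0.1578, 0.066], [0.5659, -0.1658, 0.066], [0.5605, -0.2505, 0.066], [0.4481, -0.2422, 0.066]] mean [ 0.5071 -0.2041  0.066 ]
  len 0.1124 ang -4.1
  len 0.0848 ang -93.7
  len 0.1128 ang 175.8
  len 0.0845 ang 86.1
stand top [[0.5564, 0.2967, 0.07], [0.5818, 0.2389, 0.07], [0.5223, 0.2127, 0.07], [0.4985, 0.2709, 0.07]] [0.5397 0.2548 0.07  ]
side [[0.5019, 0.2714, 0.07], [0.5273, 0.2144, 0.07], [0.5851, 0.2388, 0.07]] diag mid [0.5435 0.2551 0.07  ]
   0.0631 -66.3
   0.065 -156.2
   0.063 112.3
   0.0624 -65.9
   0.0628 22.9
cap [[0.5403 0.2554 0.13  ]] [[0.5438 0.2579 0.13  ]]
top 0.124 202 [541.  255.9] [24.6 25.3] 14.7 z 0.1297
top 0.08 118 [537.1 248.3] [15.1 31.4] 61.9 z 0.1017
top 0.062 892 [540.4 256.2] [65.3 65. ] 24.0 z 0.0699
side 0.124 107 [542.8 254.7] [23.7 23.7] 9.9 z 0.1298
side 0.08 266 [538.6 250.8] [19.2 31.8] 56.2 z 0.1012
side 0.062 525 [543.  255.4] [66.4 67.1] 22.8 z 0.07
```

```bash
cat >> h.py <<'E'
from scipy.spatial.transform import Rotation as Ro
def go(x,y,z,hy):
    o=monitor.get_obs();M=Ro.from_quat(o['ee_rot']).as_matrix()
    h=math.degrees(math.atan2(M[1,1],M[0,1]));r=((h-hy+180)%360)-180
    print('t',round(o['clock'],2),'pos',(o['position']*1e3).round(1),'hy',round(h,2),'tilt',M[:2,2].round(4),'F',o['ft_force'].round(2),'g',round(o['grip_width'],3),'q',o['joint_pos'].round(2))
    print('  -> offset',(M.T@(np.array([x,y,z])-o['position'])*1e3).round(1),'roll',round(math.radians(r),4))
E
python3 -c "
from h import *
go(.5412,.2553,.201,12)"
```

```text
t 0.1 pos [264.8 565.7 201.1] hy 64.92 tilt [-0.0005 -0.0012] F [ 1.06  0.15 -0.38] g 1.001 q [-1.16  0.33 -0.06  1.46  0.02  1.35 -0.09]
  -> offset [-3.819e+02 -1.640e+02  3.000e-01] roll 0.9236
```

>>> send_rows --pt "-30 -13 0" --pt "-68 -29 0" --pt "-106 -45 0" --pt "-144 -62 0" --pt "-182 -78 0" --roll '[0.09,0.18,0.27,0.36,0.45]' --jaw 1.0 --newtons 80

```text
clock: 0.52
position: [0.3975, 0.4164, 0.2016]
ee_rot: [0.431, 0.902, -0.0, -0.0]
ft_force: [-0.4, -0.3, -0.2]
grip_width: 1.002
```

```bash
python3 -c "
from h import *
go(.5412,.2553,.201,12)"
```

```text
t 0.52 pos [397.5 416.4 201.6] hy 38.89 tilt [-0.0004 -0.0003] F [-0.37 -0.32 -0.22] g 1.002 q [-0.97  0.22  0.09  1.6  -0.02  1.32 -0.19]
  -> offset [-215.6   10.7    0.6] roll 0.4693
```

>>> send_rows --pt "-40 2 0" --pt "-81 4 0" --pt "-122 6 0" --pt "-163 8 0" --pt "-200 10 0" --roll '[0.09,0.19,0.28,0.38,0.47]'

```text
clock: 0.93
position: [0.532, 0.2669, 0.2017]
ee_rot: [0.63, 0.776, -0.0, 0.0]
ft_force: [0.1, -0.2, -0.0]
grip_width: 1.003
```

>>> send_rows --pt "0 0 0" --pt "0 0 0" --pt "0 0 0" --pt "0 0 0" --pt "0 0 0" --roll '[0,0,0,0,0]'

```text
clock: 1.35
position: [0.5298, 0.2707, 0.2017]
ee_rot: [0.627, 0.779, -0.0, -0.0]
ft_force: [-0.2, 0.1, 0.0]
grip_width: 0.998
```

```bash
python3 -c "
from h import *
go(.5412,.2553,.09,12)"
```

```text
t 1.35 pos [529.8 270.7 201.7] hy 12.35 tilt [-0.0005  0.0003] F [-0.2   0.08  0.02] g 0.998 q [-0.77  0.27  0.26  1.56 -0.07  1.33 -0.28]
  -> offset [-17.6   7.8 111.7] roll 0.0062
```

>>> send_rows --pt "-9 4 10" --pt "-17.6 7.8 30" --pt "-17.6 7.8 60" --pt "-17.6 7.8 90" --pt "-17.6 7.8 112" --roll '[0,0.006,0.006,0.006,0.006]'

```text
clock: 1.77
position: [0.5412, 0.253, 0.0867]
ee_rot: [0.63, 0.777, -0.001, -0.0]
ft_force: [-0.6, -0.3, -0.5]
grip_width: 0.995
```

>>> send_rows --pt "0 0 0" --pt "0 0 0" --pt "0 0 0" --pt "0 0 0" --pt "0 0 0" --roll '[0,0,0,0,0]'

```text
clock: 2.18
position: [0.543, 0.2544, 0.0915]
ee_rot: [0.63, 0.776, 0.001, 0.0]
ft_force: [-0.6, 0.1, 0.4]
grip_width: 1.001
```

```bash
python3 -c "
from h import *
go(.5412,.2553,.09,12)
im,_=grab('side');t,_=grab('top')
cv2.imwrite('pics/g1.png',np.hstack([cv2.resize(im[130:260,180:310],(400,400),interpolation=2),cv2.resize(t[210:310,150:250],(400,400),interpolation=2)]))"
```

```text
t 2.18 pos [543.  254.4  91.5] hy 11.87 tilt [0.0022 0.0015] F [-0.63  0.13  0.43] g 1.001 q [-0.73  0.36  0.26  1.68 -0.1   1.11 -0.23]
  -> offset [ 1.3 -1.5  1.5] roll -0.0023
```

View pics/g1.png

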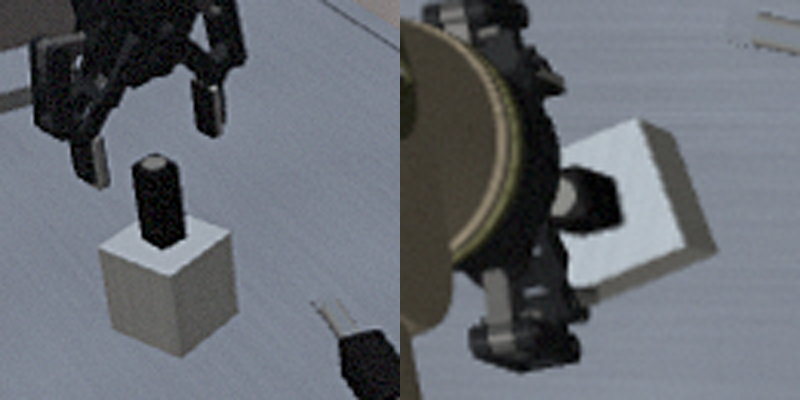

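The crop suggests the look-alike driver is no longer upright, so I'll check that and check the finger geometry against the calibration.

```bash
python3 -c "
from h import *
for s in(-1,1):
  for z in (.0915,.105):
    print(s,z,proj('side',[(.543+s*.045*.978,.2544+s*.045*.208,z)]).round(0),proj('top',[(.543+s*.045*.978,.2544+s*.045*.208,z)]).round(0))
print(proj('side',[(.5412,.2553,.07),(.5412,.2553,.13)]).round(0).tolist())
im=np.load('/tmp/side.npz')['im'];t=np.load('/tmp/top.npz')['im']
cv2.imwrite('pics/g2.png',np.vstack([cv2.resize(im[100:340,100:420],(800,300*2))[:300],cv2.resize(t[120:330,100:420],(640,420))[:300,:].copy() if 0 else cv2.copyMakeBorder(cv2.resize(t[130:330,100:420],(480,300)),0,0,0,320,0)]))
go(.5412,.2553,.09,12)"
```

```text
-1 0.0915 [[215. 208.]] [[200. 284.]]
-1 0.105 [[214. 203.]] [[198. 284.]]
1 0.0915 [[249. 192.]] [[193. 235.]]
1 0.105 [[249. 186.]] [[190. 234.]]
[[233.0, 208.0], [229.0, 184.0]]
t 2.28 pos [542.6 254.3  90.9] hy 11.87 tilt [0.0015 0.0011] F [-0.03 -0.71 -0.47] g 0.997 q [-0.73  0.36  0.26  1.68 -0.1   1.11 -0.23]
  -> offset [ 1.3 -1.2  0.9] roll -0.0023
```

View pics/g2.png

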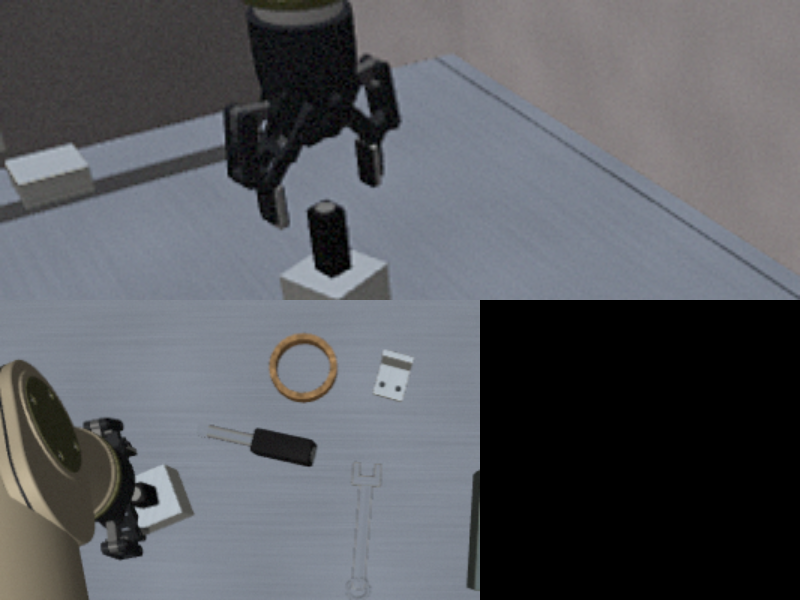

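```bash
python3 -c "
from h import *
for n in('side','top'):
    im,d=grab(n)
    vv,uu=np.mgrid[0:480,0:640];P=atdepth(n,np.c_[uu.ravel(),vv.ravel()],d.ravel())
    m=(d.ravel()>0)&(np.hypot(P[:,0]-.54,P[:,1]-.255)<.09)&(P[:,2]>.075)&(P[:,2]<.20);Q=P[m]
    for lo in np.arange(.075,.2,.01):
        q=Q[(Q[:,2]>=lo)&(Q[:,2]<lo+.01)]
        if len(q): print(n,lo.round(3),len(q),q[:,:2].min(0).round(3),q[:,:2].max(0).round(3),q[:,:2].mean(0).round(3))
if 1:
  P=atdepth('side',[(211,186),(210,182),(249,172),(249,168)],[np.load('/tmp/side.npz')['d'][v,u] for u,v in[(211,186),(210,182),(249,172),(249,168)]]);print(P.round(3))
go(.5412,.2553,.09,12)"
```

```text
side 0.075 65 [0.53  0.242] [0.557 0.263] [0.54  0.248]
side 0.085 59 [0.529 0.241] [0.557 0.265] [0.539 0.249]
side 0.095 65 [0.529 0.243] [0.557 0.263] [0.54  0.249]
side 0.105 63 [0.529 0.24 ] [0.556 0.263] [0.54  0.248]
side 0.115 70 [0.529 0.241] [0.557 0.266] [0.54  0.249]
side 0.125 98 [0.496 0.242] [0.554 0.269] [0.541 0.253]
side 0.135 63 [0.489 0.232] [0.598 0.273] [0.549 0.251]
side 0.145 96 [0.486 0.233] [0.6   0.274] [0.542 0.25 ]
side 0.155 101 [0.487 0.234] [0.599 0.275] [0.536 0.249]
side 0.165 93 [0.486 0.233] [0.598 0.276] [0.546 0.251]
side 0.175 118 [0.469 0.228] [0.617 0.276] [0.54  0.246]
side 0.185 260 [0.468 0.227] [0.617 0.282] [0.53  0.248]
side 0.195 146 [0.469 0.228] [0.617 0.277] [0.532 0.246]
top 0.075 25 [0.527 0.241] [0.554 0.261] [0.54  0.246]
top 0.085 29 [0.527 0.241] [0.554 0.259] [0.539 0.246]
top 0.095 26 [0.527 0.242] [0.554 0.262] [0.538 0.247]
top 0.105 29 [0.528 0.241] [0.554 0.257] [0.538 0.246]
top 0.115 28 [0.527 0.242] [0.554 0.258] [0.539 0.246]
top 0.125 115 [0.529 0.242] [0.583 0.262] [0.541 0.25 ]
top 0.135 18 [0.489 0.233] [0.596 0.26 ] [0.551 0.248]
top 0.145 31 [0.488 0.233] [0.597 0.259] [0.54  0.245]
top 0.155 22 [0.487 0.233] [0.594 0.258] [0.537 0.243]
top 0.165 17 [0.487 0.232] [0.591 0.254] [0.535 0.245]
top 0.175 113 [0.466 0.228] [0.616 0.272] [0.535 0.247]
top 0.185 166 [0.468 0.227] [0.615 0.272] [0.541 0.248]
top 0.195 94 [0.468 0.228] [0.614 0.259] [0.526 0.242]
[[0.496 0.237 0.148]
 [0.497 0.24  0.156]
 [0.586 0.254 0.143]
 [0.587 0.255 0.152]]
t 2.38 pos [542.3 254.1  90.4] hy 11.86 tilt [0.0008 0.0006] F [-0.47 -1.07 -0.14] g 1.003 q [-0.73  0.36  0.26  1.68 -0.1   1.11 -0.23]
  -> offset [ 1.4 -0.8  0.4] roll -0.0024
```

```bash
python3 -c "
from h import *
for s in(-1,1):
  for z in (.202,.215,.24): print(s,z,proj('side',[(.265+s*.045*.424,.566+s*.045*.905,z)]).round(0))
d=np.load('/tmp/side.npz')['d'];vv,uu=np.mgrid[0:480,0:640];P=atdepth('side',np.c_[uu.ravel(),vv.ravel()],d.ravel())
a=math.radians(11.9);c,s=math.cos(a),math.sin(a);X=P-[.542,.254,0];Y=X[:,0]*c+X[:,1]*s;W=-X[:,0]*s+X[:,1]*c
m=(d.ravel()>0)&(abs(Y)>.03)&(abs(Y)<.06)&(abs(W)<.03)&(P[:,2]>.08)&(P[:,2]<.3)
for sg in(-1,1):
  k=m&(Y*sg>0);z=np.sort(P[k,2]);print(sg,z[:8].round(3),'Y',(Y[k&(P[:,2]<z[0]+.02)]).min().round(3),(Y[k&(P[:,2]<z[0]+.02)]).max().round(3),'W',W[k&(P[:,2]<z[0]+.02)].min().round(3),W[k&(P[:,2]<z[0]+.02)].max().round(3))
go(.5412,.2553,.09,12)"
```

```text
-1 0.202 [[ 34. 139.]]
-1 0.215 [[ 31. 133.]]
-1 0.24 [[ 27. 121.]]
1 0.202 [[ 48. 121.]]
1 0.215 [[ 46. 116.]]
1 0.24 [[ 42. 104.]]
-1 [0.132 0.136 0.136 0.136 0.138 0.138 0.138 0.139] Y -0.056 -0.041 W -0.013 0.008
1 [0.135 0.136 0.136 0.136 0.138 0.138 0.138 0.138] Y 0.043 0.058 W -0.012 0.011
t 2.38 pos [542.3 254.1  90.4] hy 11.86 tilt [0.0008 0.0006] F [-0.47 -1.07 -0.14] g 1.003 q [-0.73  0.36  0.26  1.68 -0.1   1.11 -0.23]
  -> offset [ 1.4 -0.8  0.4] roll -0.0024
```

>>> send_rows --pt "1.4 -0.8 5" --pt "1.4 -0.8 10" --pt "1.4 -0.8 15" --pt "1.4 -0.8 15" --pt "1.4 -0.8 15" --roll '[0,0,0,0,0]' --jaw 0.5

```text
clock: 2.8
position: [0.5406, 0.2549, 0.0742]
ee_rot: [0.63, 0.776, -0.001, -0.0]
ft_force: [-0.5, -0.5, 0.6]
grip_width: 0.499
```

>>> send_rows --pt "0 0 0" --pt "0 0 0" --pt "0 0 0" --pt "0 0 0" --pt "0 0 0" --roll '[0,0,0,0,0]'

```text
clock: 3.22
position: [0.5411, 0.2552, 0.075]
ee_rot: [0.63, 0.776, 0.0, 0.0]
ft_force: [-0.5, 0.2, 0.4]
grip_width: 0.506
```

```bash
cat >> h.py <<'E'
def tips(px,py,hy,r0=.014,r1=.06,zmin=.075):
    for n in('side','top'):
        im,d=grab(n);vv,uu=np.mgrid[0:480,0:640];P=atdepth(n,np.c_[uu.ravel(),vv.ravel()],d.ravel())
        a=math.radians(hy);c,s=math.cos(a),math.sin(a);X=P-[px,py,0];Y=X[:,0]*c+X[:,1]*s;W=-X[:,0]*s+X[:,1]*c
        m=(d.ravel()>0)&(abs(Y)>r0)&(abs(Y)<r1)&(abs(W)<.03)&(P[:,2]>zmin)&(P[:,2]<.3)
        for sg in(-1,1):
            k=m&(Y*sg>0)
            if k.sum()<5: print(n,sg,'none');continue
            z=np.sort(P[k,2]);q=k&(P[:,2]<z[3]+.02);print(n,sg,z[:8].round(3),'Y',Y[q].min().round(3),Y[q].max().round(3),'W',W[q].min().round(3),W[q].max().round(3))
E
python3 -c "
from h import *
go(.5412,.2553,.09,12); tips(.5412,.2553,11.9,.018)"
```

```text
t 3.22 pos [541.1 255.2  75. ] hy 11.87 tilt [0.0003 0.0002] F [-0.46  0.19  0.38] g 0.506 q [-0.73  0.38  0.26  1.7  -0.11  1.08 -0.23]
  -> offset [  0.1   0.2 -15. ] roll -0.0024
side -1 [0.107 0.108 0.109 0.11  0.111 0.112 0.112 0.112] Y -0.036 -0.02 W -0.012 0.008
side 1 [0.107 0.108 0.109 0.109 0.11  0.111 0.112 0.112] Y 0.02 0.035 W -0.012 0.013
top -1 [0.109 0.111 0.112 0.114 0.114 0.114 0.116 0.117] Y -0.037 -0.024 W -0.012 -0.0
top 1 [0.107 0.109 0.111 0.113 0.114 0.114 0.115 0.116] Y 0.019 0.033 W -0.012 -0.003
```

>>> send_rows --pt "0 0 6" --pt "0 0 12" --pt "0 0 18" --pt "0 0 22" --pt "0 0 22" --roll '[0,0,0,0,0]'

```text
clock: 3.73
position: [0.5402, 0.2547, 0.0513]
ee_rot: [0.63, 0.776, -0.001, -0.0]
ft_force: [-0.5, 0.1, -0.6]
grip_width: 0.499
```

>>> send_rows --pt "0 0 0" --pt "0 0 0" --pt "0 0 0" --pt "0 0 0" --pt "0 0 0" --roll '[0,0,0,0,0]' --jaw 0.1 --newtons 80

```text
clock: 4.15
position: [0.541, 0.2551, 0.053]
ee_rot: [0.63, 0.776, 0.0, 0.0]
ft_force: [0.7, 0.4, -0.9]
grip_width: 0.27
```

>>> send_rows --pt "0 0 0" --pt "0 0 0" --pt "0 0 0" --pt "0 0 0" --pt "0 0 0" --roll '[0,0,0,0,0]'

```text
clock: 4.57
position: [0.5411, 0.2551, 0.0529]
ee_rot: [0.63, 0.776, 0.0, 0.0]
ft_force: [-1.2, 0.3, 1.0]
grip_width: 0.273
```

```bash
python3 -c "
from h import *
go(.5412,.2553,.09,12); tips(.5412,.2553,11.9,.014)
d=np.load('/tmp/side.npz')['im'];cv2.imwrite('pics/g3.png',cv2.resize(d[130:260,160:310],(600,520),interpolation=2))"
```

```text
t 4.57 pos [541.1 255.1  52.9] hy 11.86 tilt [0.0002 0.0002] F [-1.2   0.28  0.96] g 0.273 q [-0.72  0.4   0.26  1.71 -0.12  1.04 -0.22]
  -> offset [  0.1   0.2 -37.1] roll -0.0025
side -1 [0.084 0.085 0.086 0.086 0.087 0.087 0.088 0.09 ] Y -0.025 -0.014 W -0.012 0.009
side 1 [0.087 0.088 0.089 0.09  0.09  0.091 0.093 0.093] Y 0.014 0.026 W -0.012 -0.005
top -1 [0.081 0.086 0.087 0.088 0.089 0.09  0.09  0.091] Y -0.027 -0.014 W -0.012 0.0
top 1 [0.089 0.093 0.094 0.095 0.096 0.098 0.099 0.102] Y 0.014 0.023 W -0.012 -0.007
```

View pics/g3.png

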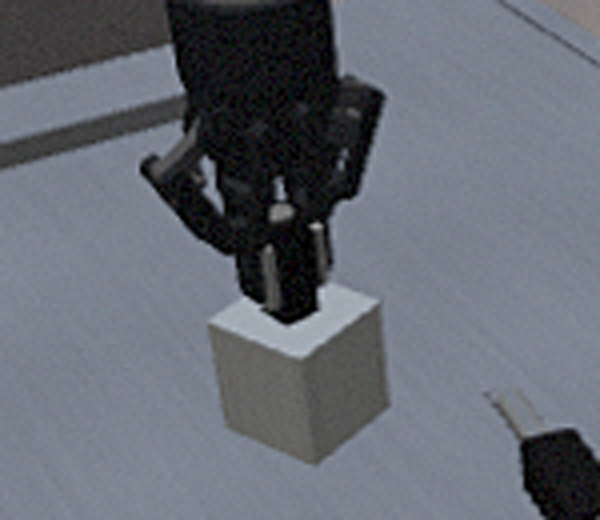

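>>> send_rows --pt "0 0 -12" --pt "0 0 -35" --pt "0 0 -65" --pt "0 0 -100" --pt "0 0 -130" --roll '[0,0,0,0,0]'

```text
clock: 5.08
position: [0.5409, 0.2549, 0.185]
ee_rot: [0.63, 0.776, 0.0, 0.0]
ft_force: [-0.2, 0.6, -0.8]
grip_width: 0.272
```

>>> send_rows --pt "0 0 -10" --pt "0 0 -10" --pt "0 0 -10" --pt "0 0 -10" --pt "0 0 -10" --roll '[0,0,0,0,0]'

```text
clock: 5.5
position: [0.54, 0.2547, 0.1907]
ee_rot: [0.63, 0.776, -0.002, -0.001]
ft_force: [-0.2, 0.2, -0.7]
grip_width: 0.268
```

```bash
python3 -c "
from h import *
go(.5050,-.2066,.20,12);im,_=grab('side');
T=proj('side',[(.5411,.2551,.15),(.5411,.2551,.24)]).round(1);print(T.tolist())
cv2.imwrite('pics/l1.png',cv2.resize(im[110:240,170:300],(600,600),interpolation=2))"
```

```text
t 5.5 pos [540.  254.7 190.7] hy 11.86 tilt [-0.0028 -0.0017] F [-0.24  0.18 -0.66] g 0.268 q [-0.74  0.28  0.28  1.57 -0.08  1.31 -0.25]
  -> offset [-444.2 -129.2   -8.4] roll -0.0024
[[228.2, 175.0], [222.4, 132.5]]
```

View pics/l1.png

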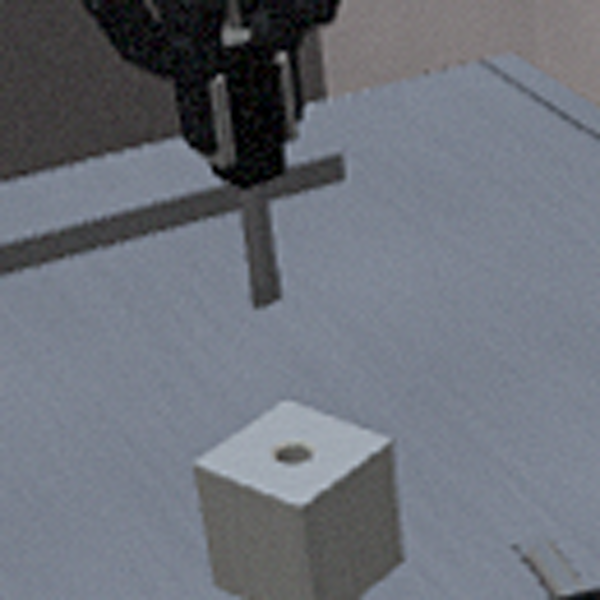

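>>> send_rows --pt "-20 -6 0" --pt "-55 -16 0" --pt "-92 -27 0" --pt "-130 -38 0" --pt "-168 -49 0" --roll '[0,0,0,0,0]'

```text
clock: 5.97
position: [0.5267, 0.0788, 0.1918]
ee_rot: [0.63, 0.776, -0.001, -0.0]
ft_force: [0.4, -0.7, -1.5]
grip_width: 0.276
```

>>> send_rows --pt "-38 -11 0" --pt "-76 -22 0" --pt "-114 -33 0" --pt "-152 -44 0" --pt "-190 -55 0" --roll '[0.05,0.11,0.16,0.22,0.27]'

```text
clock: 6.38
position: [0.5118, -0.1184, 0.1921]
ee_rot: [0.73, 0.683, -0.0, -0.0]
ft_force: [1.2, 0.0, -1.3]
grip_width: 0.271
```

```bash
python3 -c "
from h import *
go(.5052,-.2066,.17,-3.7)"
```

```text
t 6.38 pos [ 511.8 -118.4  192.1] hy -3.78 tilt [-0.0009  0.0002] F [ 1.17  0.04 -1.29] g 0.271 q [-0.37  0.12  0.55  1.76 -0.06  1.28  0.13]
  -> offset [-88.4  -0.8  22.1] roll -0.0014
```

>>> send_rows --pt "-25 0 0" --pt "-50 0 4" --pt "-72 0 8" --pt "-82 0 12" --pt "-82 0 12" --roll '[0,0,0,0,0]'

```text
clock: 6.8
position: [0.5062, -0.2007, 0.1794]
ee_rot: [0.73, 0.683, -0.001, -0.001]
ft_force: [0.6, 0.4, -1.6]
grip_width: 0.268
```

>>> send_rows --pt "0 0 0" --pt "0 0 0" --pt "0 0 0" --pt "0 0 0" --pt "0 0 0" --roll '[0,0,0,0,0]'

```text
clock: 7.22
position: [0.5079, -0.1976, 0.1809]
ee_rot: [0.729, 0.685, 0.0, -0.0]
ft_force: [0.1, -0.4, -1.2]
grip_width: 0.274
```

```bash
python3 -c "
from h import *
go(.5052,-.2066,.17,-3.7);im,_=grab('side')
o=monitor.get_obs()['position'];t=o-[0,0,.0429];print(proj('side',[t]).round(1))
u,v=proj('side',[t])[0].astype(int)
cv2.imwrite('pics/l2.png',cv2.resize(im[v-50:v+50,u-50:u+50],(600,600),interpolation=2));print(u-50,v-50)"
```

```text
t 7.22 pos [ 507.9 -197.6  180.9] hy -3.53 tilt [0.0003 0.0004] F [ 0.08 -0.43 -1.23] g 0.274 q [-0.26  0.18  0.61  1.73 -0.11  1.26  0.32]
  -> offset [-9.2 -2.2 10.9] roll 0.0029
[[357.7 331.7]]
307 281
```

View pics/l2.png

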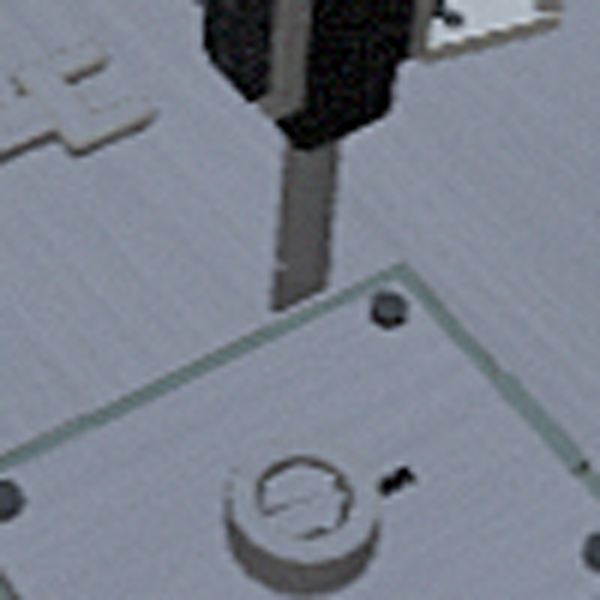

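>>> send_rows --pt "-5 -1 10" --pt "-9.8 -2.1 22" --pt "-9.8 -2.1 34" --pt "-9.8 -2.1 44" --pt "-9.8 -2.1 50" --roll '[0,0.003,0.003,0.003,0.003]'

```text
clock: 7.68
position: [0.5039, -0.2079, 0.1285]
ee_rot: [0.73, 0.683, -0.001, -0.001]
ft_force: [0.1, -0.7, -1.0]
grip_width: 0.271
```

>>> send_rows --pt "0 0 0" --pt "0 0 0" --pt "0 0 0" --pt "0 0 0" --pt "0 0 0" --roll '[0,0,0,0,0]'

```text
clock: 8.1
position: [0.5053, -0.2081, 0.1313]
ee_rot: [0.73, 0.683, 0.0, 0.0]
ft_force: [-0.5, -0.0, -1.1]
grip_width: 0.27
```

```bash
python3 -c "
from h import *
go(.5052,-.2072,.125,-3.7);im,_=grab('side')
o=monitor.get_obs()['position'];t=o-[0,0,.0429];print(proj('side',[t]).round(1))
cv2.imwrite('pics/l3.png',cv2.resize(im[330:390,325:391],(660,600),interpolation=2))"
```

```text
t 8.1 pos [ 505.3 -208.1  131.3] hy -3.77 tilt [ 0.001 -0.   ] F [-0.51 -0.03 -1.07] g 0.27 q [-0.23  0.23  0.61  1.79 -0.14  1.16  0.37]
  -> offset [ 0.9 -0.2  6.3] roll -0.0013
[[358.7 361.4]]
```

View pics/l3.png

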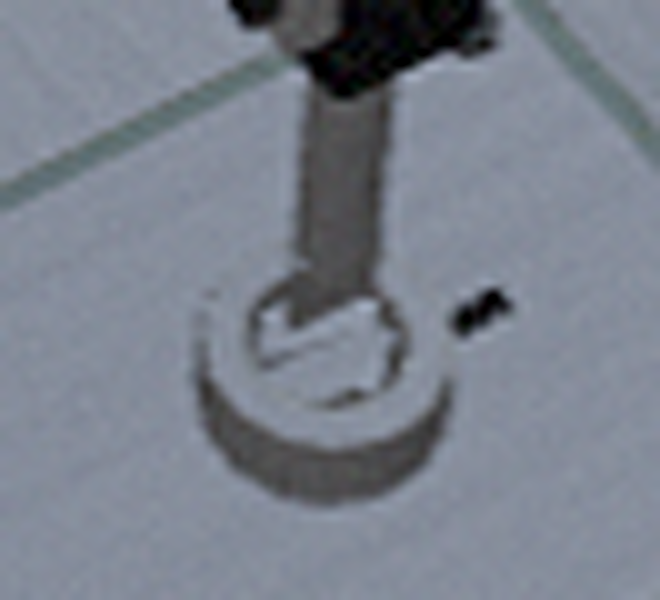

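```bash
python3 -c "
from h import *
for i in range(2):
  im,d=grab('side')
  for nm,pts in (('head',[(358,367),(359,367),(360,367),(359,368),(360,368),(358,368),(357,367)]),('rim',[(349,364),(349,366),(350,368),(367,363),(368,364),(355,373),(359,373),(357,373)]),('hatch',[(340,375),(380,375),(375,385),(345,385)])):
    print(nm,atdepth('side',pts,[d[v,u] for u,v in pts])[:,2].round(4))
go(.5052,-.2066,.122,-3.7)"
```

```text
head [0.0815 0.0795 0.0805 0.0792 0.0791 0.0803 0.0806]
rim [0.0795 0.0806 0.0801 0.0798 0.0793 0.0808 0.0813 0.0818]
hatch [0.0669 0.0659 0.0651 0.0664]
head [0.0806 0.0788 0.0785 0.0813 0.0792 0.0794 0.0798]
rim [0.0806 0.0798 0.0829 0.0811 0.081  0.0812 0.0797 0.0808]
hatch [0.0677 0.0661 0.0673 0.0664]
t 8.25 pos [ 505.1 -208.1  131.1] hy -3.78 tilt [0.0005 0.0001] F [-0.29 -0.05 -2.03] g 0.272 q [-0.23  0.23  0.62  1.79 -0.14  1.16  0.37]
  -> offset [1.5 0.  9.1] roll -0.0013
```

>>> send_rows --pt "1 -0.2 2" --pt "1.5 -0.2 4" --pt "1.5 -0.2 6" --pt "1.5 -0.2 8" --pt "1.5 -0.2 8" --roll '[0,0,0,0,0]'

```text
clock: 8.67
position: [0.5045, -0.2065, 0.1222]
ee_rot: [0.73, 0.683, -0.0, -0.0]
ft_force: [1.1, -0.8, -0.9]
grip_width: 0.27
```

```bash
python3 -c "
from h import *
go(.5052,-.2066,.122,-3.7)"
```

```text
t 8.67 pos [ 504.5 -206.5  122.2] hy -3.78 tilt [-0.0007  0.0002] F [ 1.1  -0.78 -0.89] g 0.27 q [-0.23  0.24  0.61  1.8  -0.15  1.15  0.37]
  -> offset [-0.1  0.7  0.2] roll -0.0014
```

>>> send_rows --pt "0 0 0.3" --pt "0 0 0.6" --pt "0 0 0.8" --pt "0 0 1" --pt "0 0 1" --roll '[0,0,0,0,0]'

```text
clock: 9.08
position: [0.5048, -0.2066, 0.1218]
ee_rot: [0.73, 0.683, 0.0, 0.0]
ft_force: [0.7, -0.4, -1.4]
grip_width: 0.272
```

>>> send_rows --pt "0 0 0.3" --pt "0 0 0.6" --pt "0 0 0.8" --pt "0 0 1" --pt "0 0 1" --roll '[0,0,0,0,0]'

```text
clock: 9.5
position: [0.5048, -0.2066, 0.1207]
ee_rot: [0.73, 0.683, 0.0, -0.0]
ft_force: [0.5, 0.3, -1.6]
grip_width: 0.273
```

```bash
python3 -c "
from h import *
go(.5052,-.2066,.122,-3.7);print(monitor.get_obs()['torque'])"
```

```text
t 9.5 pos [ 504.8 -206.6  120.7] hy -3.78 tilt [-0.      0.0001] F [ 0.49  0.25 -1.62] g 0.273 q [-0.23  0.24  0.61  1.81 -0.15  1.14  0.37]
  -> offset [ 0.   0.4 -1.3] roll -0.0014
[0.01986073 0.00822762 0.02502274]
```

>>> send_rows --pt "0 0 0.3" --pt "0 0 0.6" --pt "0 0 0.8" --pt "0 0 1" --pt "0 0 1" --roll '[0,0,0,0,0]'

```text
clock: 9.92
position: [0.5048, -0.2066, 0.1197]
ee_rot: [0.73, 0.683, -0.0, -0.0]
ft_force: [-0.1, 0.6, -1.6]
grip_width: 0.271
```

>>> send_rows --pt "0 0 0.3" --pt "0 0 0.6" --pt "0 0 0.8" --pt "0 0 1" --pt "0 0 1" --roll '[0,0,0,0,0]'

```text
clock: 10.33
position: [0.5048, -0.2066, 0.1187]
ee_rot: [0.73, 0.683, 0.0, -0.0]
ft_force: [-0.1, -0.5, -1.8]
grip_width: 0.269
```

>>> send_rows --pt "0 0 0.3" --pt "0 0 0.6" --pt "0 0 0.8" --pt "0 0 1" --pt "0 0 1" --roll '[0,0,0,0,0]'

```text
clock: 10.75
position: [0.5048, -0.2066, 0.1177]
ee_rot: [0.73, 0.683, -0.0, -0.0]
ft_force: [0.6, -0.8, -0.9]
grip_width: 0.271
```

>>> send_rows --pt "0 0 0.3" --pt "0 0 0.6" --pt "0 0 0.8" --pt "0 0 1" --pt "0 0 1" --roll '[0,0,0,0,0]'

```text
clock: 11.17
position: [0.505, -0.2066, 0.1171]
ee_rot: [0.73, 0.683, 0.0, 0.0]
ft_force: [-1.0, -0.9, 4.3]
grip_width: 0.274
```

>>> send_rows --pt "0 0 0.3" --pt "0 0 0.6" --pt "0 0 0.8" --pt "0 0 1" --pt "0 0 1" --roll '[0,0,0,0,0]'

```text
clock: 11.58
position: [0.5049, -0.2066, 0.1159]
ee_rot: [0.73, 0.683, 0.0, 0.0]
ft_force: [-1.0, 0.5, 5.5]
grip_width: 0.273
```

>>> send_rows --pt "0 0 0.4" --pt "0 0 0.8" --pt "0 0 1.2" --pt "0 0 1.5" --pt "0 0 1.5" --roll '[0,0,0,0,0]'

```text
clock: 12.0
position: [0.505, -0.2067, 0.1146]
ee_rot: [0.73, 0.683, 0.0, 0.0]
ft_force: [-2.2, 1.0, 7.5]
grip_width: 0.274
```

>>> send_rows --pt "0 0 0.3" --pt "0 0 0.6" --pt "0 0 0.9" --pt "0 0 1" --pt "0 0 1" --roll '[0,0,0,0,0]'

```text
clock: 12.42
position: [0.505, -0.2067, 0.1137]
ee_rot: [0.73, 0.683, 0.0, 0.0]
ft_force: [-2.1, 0.7, 7.3]
grip_width: 0.272
```

```bash
python3 -c "
from h import *
go(.5052,-.2066,.1133,-3.7);print(monitor.get_obs()['torque'])"
```

```text
t 12.42 pos [ 505.  -206.7  113.7] hy -3.78 tilt [0.0005 0.0001] F [-2.1   0.67  7.32] g 0.272 q [-0.22  0.25  0.61  1.81 -0.16  1.13  0.37]
  -> offset [0.1 0.2 0.4] roll -0.0014
[0.23875926 0.72712478 0.00294339]
```

>>> send_rows --pt "0 0 0.2" --pt "0 0 0.4" --pt "0 0 0.4" --pt "0 0 0.4" --pt "0 0 0.4" --roll '[0,0,0,0.03,0.07]'

```text
clock: 12.83
position: [0.5051, -0.2067, 0.1133]
ee_rot: [0.754, 0.657, 0.0, 0.0]
ft_force: [-1.6, 1.0, 8.1]
grip_width: 0.27
```

>>> send_rows --pt "0 0 0" --pt "0 0 0" --pt "0 0 0" --pt "0 0 0" --pt "0 0 0" --roll '[0.05,0.1,0.15,0.2,0.25]'

```text
clock: 13.25
position: [0.5054, -0.2068, 0.1135]
ee_rot: [0.83, 0.557, 0.0, 0.0]
ft_force: [-0.7, 0.5, 8.9]
grip_width: 0.27
```

```bash
python3 -c "
from h import *
go(.5050,-.2066,.1133,-3.7);print(monitor.get_obs()['torque'])"
```

```text
t 13.25 pos [ 505.4 -206.8  113.5] hy -22.26 tilt [ 0.0013 -0.0003] F [-0.75  0.53  8.89] g 0.27 q [-0.26  0.26  0.66  1.81 -0.17  1.13  0.06]
  -> offset [ 0.1 -0.4  0.2] roll -0.3239
[ 0.12129885  0.35065006 -0.0032884 ]
```

>>> send_rows --pt "0 0 0" --pt "0 0 0" --pt "0 0 0" --pt "0 0 0" --pt "0 0 0" --roll '[0.06,0.12,0.18,0.24,0.3]'

```text
clock: 13.67
position: [0.5053, -0.2065, 0.1134]
ee_rot: [0.904, 0.427, 0.001, 0.0]
ft_force: [-1.3, 1.4, 8.1]
grip_width: 0.268
```

>>> send_rows --pt "0 0 0" --pt "0 0 0" --pt "0 0 0" --pt "0 0 0" --pt "0 0 0" --roll '[0.06,0.12,0.18,0.24,0.3]'

```text
clock: 14.08
position: [0.5053, -0.2062, 0.1133]
ee_rot: [0.958, 0.287, 0.001, -0.0]
ft_force: [-1.9, 2.9, 8.4]
grip_width: 0.266
```

```bash
python3 -c "
from h import *
go(.5050,-.2066,.1133,-3.78-math.degrees(1.36));print(monitor.get_obs()['torque'])"
```

```text
t 14.08 pos [ 505.3 -206.2  113.3] hy -56.64 tilt [0.0009 0.0007] F [-1.9   2.94  8.43] g 0.266 q [-0.34  0.27  0.75  1.82 -0.2   1.13 -0.51]
  -> offset [-0.5  0.2  0. ] roll 0.4375
[0.71473946 0.41710311 0.05080706]
```

>>> send_rows --pt "0 0 0" --pt "0 0 0" --pt "0 0 0" --pt "0 0 0" --pt "0 0 0" --roll '[0.05,0.1,0.15,0.2,0.25]'

```text
clock: 14.5
position: [0.5055, -0.2059, 0.1133]
ee_rot: [0.986, 0.166, 0.001, -0.0]
ft_force: [-0.5, 3.6, 8.1]
grip_width: 0.268
```

>>> send_rows --pt "0 0 0" --pt "0 0 0" --pt "0 0 0" --pt "0 0 0" --pt "0 0 0" --roll '[0.04,0.08,0.12,0.16,0.18]'

```text
clock: 14.92
position: [0.5056, -0.2057, 0.1133]
ee_rot: [0.997, 0.077, 0.001, -0.001]
ft_force: [-0.5, 3.9, 8.1]
grip_width: 0.275
```

```bash
python3 -c "
from h import *
go(.5050,-.2066,.1133,-3.78-math.degrees(1.36));print(monitor.get_obs()['torque'])"
```

```text
t 14.92 pos [ 505.6 -205.7  113.3] hy -81.21 tilt [0.0013 0.0012] F [-0.52  3.9   8.13] g 0.275 q [-0.4   0.29  0.82  1.82 -0.23  1.13 -0.91]
  -> offset [-0.7  0.8  0. ] roll 0.0086
[1.04778716 0.18826655 0.03587648]
```

>>> send_rows --pt "0 0 0" --pt "0 0 0" --pt "0 0 0" --pt "0 0 0" --pt "0 0 0" --roll '[0.02,0.04,0.05,0.05,0.05]'

```text
clock: 15.33
position: [0.5056, -0.2056, 0.1133]
ee_rot: [0.999, 0.053, 0.001, -0.001]
ft_force: [-0.2, 4.1, 8.6]
grip_width: 0.271
```

```bash
python3 -c "
from h import *
go(.5050,-.2066,.1133,-3.78-math.degrees(1.41));print(monitor.get_obs()['torque'])"
```

```text
t 15.33 pos [ 505.6 -205.6  113.3] hy -83.95 tilt [0.0013 0.0012] F [-0.23  4.12  8.57] g 0.271 q [-0.41  0.29  0.83  1.82 -0.24  1.13 -0.96]
  -> offset [-0.7  0.9  0. ] roll 0.0108
[1.10957233 0.18106012 0.0240909 ]
```

>>> send_rows --pt "0 0 -0.4" --pt "0 0 -0.8" --pt "0 0 -1.2" --pt "0 0 -1.5" --pt "0 0 -1.5" --roll '[0,0,0,0,0]'

```text
clock: 15.75
position: [0.5056, -0.2057, 0.1148]
ee_rot: [0.999, 0.053, 0.001, -0.001]
ft_force: [-0.5, 3.5, 7.0]
grip_width: 0.271
```

>>> send_rows --pt "0 0 -0.4" --pt "0 0 -0.8" --pt "0 0 -1.2" --pt "0 0 -1.5" --pt "0 0 -1.5" --roll '[0,0,0,0,0]'

```text
clock: 16.17
position: [0.5056, -0.2056, 0.1161]
ee_rot: [0.999, 0.053, 0.001, -0.001]
ft_force: [-0.2, 3.4, 4.9]
grip_width: 0.269
```

```bash
python3 -c "
from h import *
go(.5050,-.2066,.1133,-3.78-math.degrees(1.41));print(monitor.get_obs()['torque'])"
```

```text
t 16.17 pos [ 505.6 -205.6  116.1] hy -83.94 tilt [0.0012 0.0012] F [-0.23  3.35  4.88] g 0.269 q [-0.41  0.28  0.83  1.82 -0.23  1.14 -0.96]
  -> offset [-0.7  1.   2.8] roll 0.0109
[ 0.93363976 -0.03068286  0.03906948]
```

>>> send_rows --pt "0 0 -0.5" --pt "0 0 -1" --pt "0 0 -1.5" --pt "0 0 -2" --pt "0 0 -2" --roll '[0,0,-0.02,-0.05,-0.07]'

```text
clock: 16.58
position: [0.5049, -0.2063, 0.1175]
ee_rot: [0.996, 0.089, 0.0, -0.0]
ft_force: [2.7, 2.8, -0.8]
grip_width: 0.271
```

```bash
python3 -c "
from h import *
go(.5050,-.2066,.1133,-3.78-math.degrees(1.41));print(monitor.get_obs()['torque'])"
```

```text
t 16.58 pos [ 504.9 -206.3  117.5] hy -79.82 tilt [0.0001 0.0001] F [ 2.72  2.79 -0.84] g 0.271 q [-0.4   0.28  0.82  1.82 -0.22  1.14 -0.9 ]
  -> offset [0.  0.3 4.2] roll 0.0828
[ 0.76799613 -0.74654045 -0.02116822]
```

>>> send_rows --pt "0 0 -1" --pt "0 0 -2.5" --pt "0 0 -4" --pt "0 0 -6" --pt "0 0 -9" --roll '[0,0,0,0,0]'

```text
clock: 17.0
position: [0.504, -0.2072, 0.1268]
ee_rot: [0.996, 0.087, -0.001, 0.0]
ft_force: [0.2, -0.3, -1.6]
grip_width: 0.271
```

>>> send_rows --pt "0 0 -8" --pt "0 0 -22" --pt "0 0 -40" --pt "0 0 -55" --pt "0 0 -65" --roll '[0,0,0,0,0]'

```text
clock: 17.42
position: [0.505, -0.2072, 0.1939]
ee_rot: [0.996, 0.087, 0.001, 0.0]
ft_force: [-0.3, 0.0, -1.3]
grip_width: 0.268
```

>>> send_rows --pt "10 0 0" --pt "30 0 0" --pt "60 0 0" --pt "90 0 0" --pt "110 0 0" --roll '[0,0,0,0,0]'

```text
clock: 17.83
position: [0.6153, -0.1859, 0.1916]
ee_rot: [0.996, 0.088, -0.0, -0.0]
ft_force: [1.2, -0.6, -0.7]
grip_width: 0.272
```

```bash
python3 -c "
from h import *
go(.5411,.2551,.19,11.86);im,d=grab('side')
cv2.imwrite('pics/s1.png',cv2.resize(im[330:410,280:440],(800,400),interpolation=2))
u,v=proj('side',[monitor.get_obs()['position']-[0,0,.0429]])[0].astype(int);print(u,v)
cv2.imwrite('pics/s1.png',np.hstack([cv2.resize(im[340:390,330:390],(480,400),interpolation=2),cv2.resize(im[v-50:v+30,u-32:u+32],(320,400),interpolation=2)]))"
```

```text
t 17.83 pos [ 615.3 -185.9  191.6] hy -79.87 tilt [-0.0001  0.0005] F [ 1.22 -0.64 -0.72] g 0.272 q [-0.35  0.46  0.79  1.46 -0.33  1.36 -0.93]
  -> offset [   4.5 -447.2    1.8] roll -1.6009
411 286
```

View pics/s1.png

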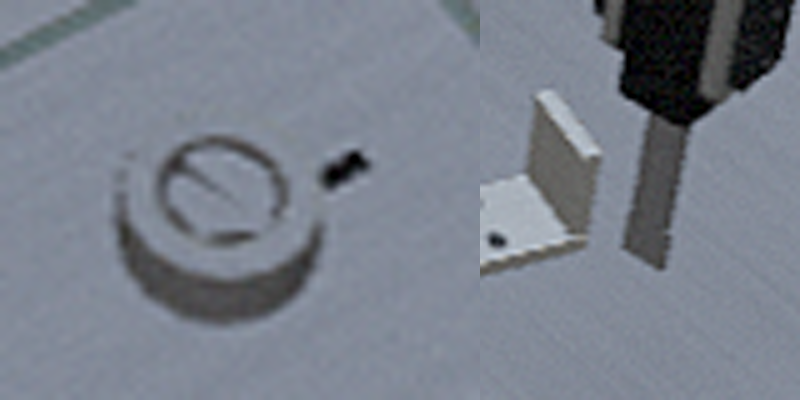

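```bash
python3 -c "
from h import *
X=onplane('side',[(352.5,360),(359.75,365.4)],.079);e=X[1]-X[0];print('slot hdg',np.degrees(np.arctan2(e[1],e[0])),np.linalg.norm(e))
d=np.load('/tmp/side.npz')['d'];P=[(357,366),(358,366),(359,367),(356,366),(360,361),(361,362),(360,362),(361,363)]
print(atdepth('side',P,[d[v,u] for u,v in P])[:,2].mean())
go(.5411,.2551,.19,11.86)"
```

```text
slot hdg -78.43468020315535 0.013035877226488532
0.0797907902141297
t 17.88 pos [ 617.6 -184.2  190.9] hy -79.72 tilt [0.     0.0002] F [-0.55  4.66 -2.66] g 0.271 q [-0.35  0.46  0.79  1.46 -0.33  1.36 -0.93]
  -> offset [   3.1 -445.9    1. ] roll -1.5983
```

>>> send_rows --pt "0 -20 0" --pt "0 -55 0" --pt "1 -92 0" --pt "1 -130 0" --pt "1 -168 0" --roll '[-0.1,-0.2,-0.3,-0.4,-0.5]'

```text
clock: 18.3
position: [0.5842, -0.0207, 0.1921]
ee_rot: [0.943, 0.333, -0.0, 0.0]
ft_force: [0.6, 0.5, 0.0]
grip_width: 0.268
```

```bash
python3 -c "
from h import *
go(.5411,.2551,.19,11.86)"
```

```text
t 18.3 pos [584.2 -20.7 192.1] hy -51.09 tilt [-0.0001 -0.0004] F [0.64 0.47 0.04] g 0.268 q [-0.6   0.28  0.67  1.62 -0.18  1.31 -0.79]
  -> offset [ 139.7 -241.6    2. ] roll -1.0987
```

>>> send_rows --pt "17 -30 0" --pt "34 -59 0" --pt "51 -88 0" --pt "68 -117 0" --pt "83 -143 0" --roll '[-0.11,-0.22,-0.33,-0.44,-0.55]'

```text
clock: 18.72
position: [0.5596, 0.1437, 0.1922]
ee_rot: [0.816, 0.577, 0.0, -0.0]
ft_force: [0.3, -0.0, -0.5]
grip_width: 0.265
```

```bash
python3 -c "
from h import *
go(.5411,.2551,.19,11.86)"
```

```text
t 18.72 pos [559.6 143.7 192.2] hy -19.47 tilt [-0.      0.0002] F [ 0.27 -0.04 -0.48] g 0.265 q [-0.76  0.24  0.51  1.63 -0.12  1.3  -0.57]
  -> offset [ 98.9 -54.6   2.3] roll -0.5468
```

>>> send_rows --pt "25 -14 0" --pt "50 -28 0" --pt "72 -40 0" --pt "88 -48 0" --pt "95 -52 0" --roll '[-0.11,-0.22,-0.33,-0.44,-0.54]'

```text
clock: 19.13
position: [0.5425, 0.2519, 0.1919]
ee_rot: [0.632, 0.775, -0.0, -0.0]
ft_force: [-0.6, -0.8, -0.7]
grip_width: 0.271
```

>>> send_rows --pt "0 0 0" --pt "0 0 0" --pt "0 0 0" --pt "0 0 0" --pt "0 0 0" --roll '[0,0,0,0,0]'

```text
clock: 19.55
position: [0.544, 0.2476, 0.1921]
ee_rot: [0.637, 0.771, 0.0, 0.0]
ft_force: [0.2, 0.2, -1.4]
grip_width: 0.269
```

```bash
python3 -c "
from h import *
go(.5411,.2551,.15,11.86)"
```

```text
t 19.55 pos [544.  247.6 192.1] hy 10.94 tilt [ 0.0002 -0.0001] F [ 0.23  0.25 -1.36] g 0.269 q [-0.82  0.28  0.39  1.57 -0.11  1.31 -0.23]
  -> offset [ 7.9 -1.4 42.1] roll -0.0161
```

>>> send_rows --pt "4 -1 5" --pt "7.9 -1.4 18" --pt "7.9 -1.4 36" --pt "7.9 -1.4 54" --pt "7.9 -1.4 68" --roll '[-0.01,-0.016,-0.016,-0.016,-0.016]'

```text
clock: 19.97
position: [0.5402, 0.256, 0.1222]
ee_rot: [0.629, 0.777, -0.0, -0.0]
ft_force: [-0.1, 0.9, -0.8]
grip_width: 0.274
```

>>> send_rows --pt "0 0 0" --pt "0 0 0" --pt "0 0 0" --pt "0 0 0" --pt "0 0 0" --roll '[0,0,0,0,0]'

```text
clock: 20.38
position: [0.5413, 0.2564, 0.125]
ee_rot: [0.629, 0.777, 0.001, 0.0]
ft_force: [-0.5, 0.4, -1.8]
grip_width: 0.272
```

```bash
python3 -c "
from h import *
go(.5411,.2551,.12,11.86);im,d=grab('side')
u,v=proj('side',[monitor.get_obs()['position']-[0,0,.0429]])[0];print(u,v)
u,v=int(u),int(v)
cv2.imwrite('pics/r1.png',cv2.resize(im[v-30:v+30,u-40:u+40],(800,600),interpolation=2));print(u-40,v-30)"
```

```text
t 20.38 pos [541.3 256.4 125. ] hy 12.03 tilt [0.0014 0.001 ] F [-0.54  0.43 -1.83] g 0.272 q [-0.82  0.33  0.37  1.65 -0.13  1.18 -0.21]
  -> offset [-1.2 -0.5  5. ] roll 0.0029
231.931788390207 203.4110083748455
191 173
```

View pics/r1.png

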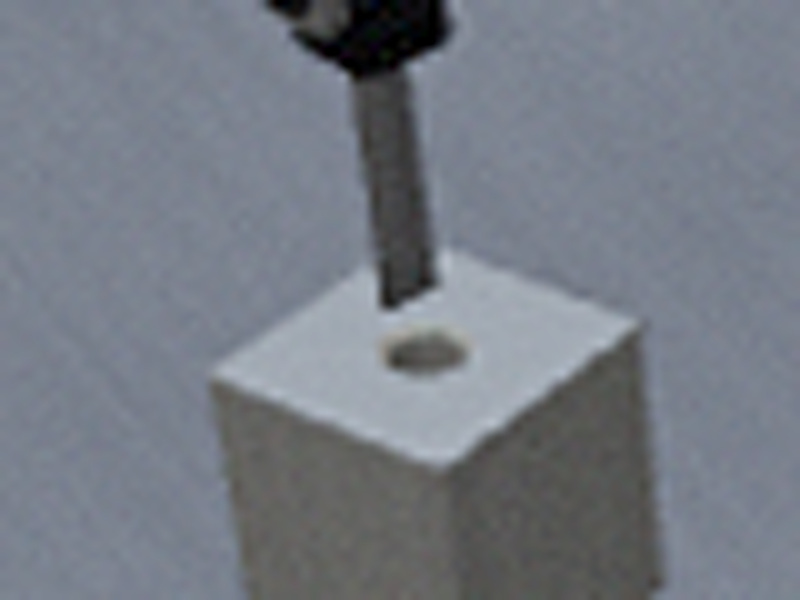

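```bash
python3 -c "
from h import *
print(onplane('side',[(233.7,208.2)],.07),onplane('side',[(233.7,208.8)],.07));go(.5416,.2549,.108,11.86)"
```

```text
[[0.54310735 0.25491154 0.07      ]] [[0.54209477 0.25284177 0.07      ]]
t 20.43 pos [541.2 256.4 124.8] hy 12.03 tilt [0.0012 0.0008] F [-0.22 -0.16 -0.79] g 0.268 q [-0.82  0.33  0.37  1.65 -0.13  1.18 -0.21]
  -> offset [-1.5  0.  16.8] roll 0.0029
```

>>> send_rows --pt "-1 0.3 1" --pt "-1.6 0.3 3" --pt "-1.6 0.3 5" --pt "-1.6 0.3 7" --pt "-1.6 0.3 8" --roll '[0,0,0,0,0]'

```text
clock: 20.85
position: [0.5412, 0.2546, 0.1154]
ee_rot: [0.629, 0.777, -0.0, -0.0]
ft_force: [0.5, -0.4, -1.1]
grip_width: 0.266
```

>>> send_rows --pt "0 0 1" --pt "0 0 2" --pt "0 0 3" --pt "0 0 4" --pt "0 0 5" --roll '[0,0,0,0,0]'

```text
clock: 21.27
position: [0.5414, 0.2547, 0.1108]
ee_rot: [0.629, 0.777, 0.0, 0.0]
ft_force: [0.7, -0.6, -0.8]
grip_width: 0.272
```

>>> send_rows --pt "0 0 1" --pt "0 0 2" --pt "0 0 3" --pt "0 0 4" --pt "0 0 5" --roll '[0,0,0,0,0]'

```text
clock: 21.68
position: [0.5414, 0.2546, 0.1058]
ee_rot: [0.629, 0.777, 0.0, -0.0]
ft_force: [-0.7, -0.2, -1.2]
grip_width: 0.27
```

```bash
python3 -c "
from h import *
go(.5418,.2548,.060,11.86)"
```

```text
t 21.68 pos [541.4 254.6 105.8] hy 12.03 tilt [0.0001 0.0001] F [-0.68 -0.24 -1.19] g 0.27 q [-0.81  0.35  0.37  1.67 -0.14  1.14 -0.2 ]
  -> offset [ 0.1  0.4 45.8] roll 0.003
```

>>> send_rows --pt "0 0 5" --pt "0 0 13" --pt "0 0 22" --pt "0 0 31" --pt "0 0 38" --roll '[0,0,0,0,0]'

```text
clock: 22.1
position: [0.5412, 0.2545, 0.0664]
ee_rot: [0.629, 0.777, -0.0, -0.0]
ft_force: [0.0, 0.4, -0.9]
grip_width: 0.274
```

>>> send_rows --pt "0 0 2" --pt "0 0 5" --pt "0 0 8" --pt "0 0 11" --pt "0 0 13" --roll '[0,0,0,0,0]'

```text
clock: 22.52
position: [0.5413, 0.2546, 0.0546]
ee_rot: [0.629, 0.777, -0.0, -0.0]
ft_force: [-0.4, -0.1, -0.8]
grip_width: 0.268
```

>>> send_rows --pt "0 0 0.5" --pt "0 0 1" --pt "0 0 1.5" --pt "0 0 2" --pt "0 0 2" --roll '[0,0,0,0,0]'

```text
clock: 22.93
position: [0.5414, 0.2547, 0.053]
ee_rot: [0.629, 0.777, 0.0, -0.0]
ft_force: [-0.2, 1.0, -1.7]
grip_width: 0.276
```

```bash
python3 -c "
from h import *
go(.5418,.2548,.0529,11.86)"
```

```text
t 22.93 pos [541.4 254.7  53. ] hy 12.03 tilt [0.0001 0.0002] F [-0.17  1.03 -1.7 ] g 0.276 q [-0.8   0.41  0.35  1.72 -0.16  1.04 -0.18]
  -> offset [0.  0.4 0.1] roll 0.003
```

>>> send_rows --pt "0 0 0.2" --pt "0 0 0.4" --pt "0 0 0.5" --pt "0 0 0.5" --pt "0 0 0.5" --roll '[0,0,0,0,0]'

```text
clock: 23.35
position: [0.5415, 0.2547, 0.0529]
ee_rot: [0.629, 0.777, 0.0, -0.0]
ft_force: [-2.2, -1.8, 5.5]
grip_width: 0.276
```

>>> send_rows --pt "0 0 0.2" --pt "0 0 0.4" --pt "0 0 0.5" --pt "0 0 0.5" --pt "0 0 0.5" --roll '[0,0,0,0,0]'

```text
clock: 23.77
position: [0.5415, 0.2547, 0.0529]
ee_rot: [0.629, 0.777, 0.0, -0.0]
ft_force: [-3.7, -2.3, 9.9]
grip_width: 0.272
```

>>> send_rows --pt "0 0 -0.4" --pt "0 0 -0.7" --pt "0 0 -0.7" --pt "0 0 -0.7" --pt "0 0 -0.7" --roll '[0,0,0,0,0]'

```text
clock: 24.18
position: [0.5415, 0.2547, 0.0529]
ee_rot: [0.629, 0.777, 0.0, -0.0]
ft_force: [-2.5, -1.0, 6.7]
grip_width: 0.271
```

>>> send_rows --pt "0 0 0" --pt "0 0 0" --pt "0 0 0" --pt "0 0 0" --pt "0 0 0" --roll '[0,0,0,0,0]' --jaw 0.6

```text
clock: 24.6
position: [0.5414, 0.2547, 0.0525]
ee_rot: [0.629, 0.777, -0.0, -0.0]
ft_force: [1.4, -0.1, 0.5]
grip_width: 0.605
```

>>> send_rows --pt "0 0 0" --pt "0 0 -2" --pt "0 0 -6" --pt "0 0 -14" --pt "0 0 -25" --roll '[0,0,0,0,0]'

```text
clock: 25.02
position: [0.5411, 0.2544, 0.078]
ee_rot: [0.629, 0.777, -0.0, -0.0]
ft_force: [-0.2, 0.3, -0.4]
grip_width: 0.601
```

>>> send_rows --pt "0 0 -20" --pt "0 0 -45" --pt "0 0 -75" --pt "0 0 -105" --pt "0 0 -130" --roll '[0,0,0,0,0]'

```text
clock: 25.43
position: [0.5418, 0.2546, 0.2113]
ee_rot: [0.629, 0.777, 0.001, 0.0]
ft_force: [1.2, 0.4, -0.2]
grip_width: 0.6
```

>>> send_rows --pt "25 -5 0" --pt "60 -10 0" --pt "95 -15 0" --pt "125 -20 0" --pt "140 -20 0" --roll '[0,0,0,0,0]'

```text
clock: 25.85
position: [0.4898, 0.392, 0.2088]
ee_rot: [0.627, 0.779, 0.001, -0.001]
ft_force: [-0.7, 0.8, -0.1]
grip_width: 0.598
```

>>> send_rows --pt "0 0 0" --pt "0 0 0" --pt "0 0 0" --pt "0 0 0" --pt "0 0 0" --roll '[0,0,0,0,0]'

```text
clock: 26.27
position: [0.4936, 0.3859, 0.208]
ee_rot: [0.63, 0.777, 0.0, 0.0]
ft_force: [-0.3, 0.1, 0.0]
grip_width: 0.598
```

```bash
python3 -c "
from h import *
go(.5418,.2548,.0529,11.86)
for n in('top','side'):
    im,d=grab(n);vv,uu=np.mgrid[0:480,0:640];P=atdepth(n,np.c_[uu.ravel(),vv.ravel()],d.ravel())
    m=(d.ravel()>0)&(np.hypot(P[:,0]-.541,P[:,1]-.255)<.03)&(P[:,2]>.124)&(P[:,2]<.14);print(n,m.sum(),P[m].mean(0).round(4))
a=np.load('/tmp/side.npz')['im'];b=np.load('/tmp/top.npz')['im']
cv2.imwrite('pics/f.png',np.vstack([cv2.resize(a[130:430,140:460],(640,300)) if 0 else cv2.resize(a[130:430,100:440],(400,353)),np.zeros((0,400,3),np.uint8)]) if 0 else np.hstack([cv2.resize(a[100:420,130:450],(400,400)),cv2.resize(b[90:410,130:450],(400,400))]))"
```

```text
t 26.27 pos [493.6 385.9 208. ] hy 11.9 tilt [ 0.0005 -0.    ] F [-0.29  0.12  0.02] g 0.598 q [-0.98  0.34  0.31  1.47 -0.1   1.36 -0.45]
  -> offset [-138.2   20.1  155.1] roll 0.0007
top 199 [0.5392 0.2542 0.1299]
side 108 [0.5398 0.252  0.1297]
```

View pics/f.png

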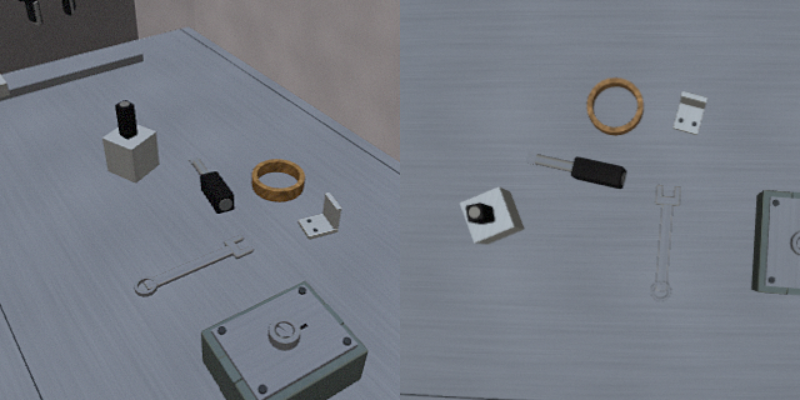

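```bash
python3 -c "
from h import *
print(manip.hand_in())"
```

```text
the job is handed in; nothing more can be done
None
```

I locked the hatch with the smaller driver, put the driver back fully home in its stand, and handed the job in at about 26 s on the clock.

**Locking:**
- The blade touched bottom in the slot about 5.5 mm below the rim. Depth readings put the head about 1 mm below the rim, which fits the 4.5 mm slot depth.
- I pressed the screw in about 3.5 mm, with about 9–10 N axial. The highest side force on the wrist was about 4 N, so roughly 14 N in all.
- I turned the tool clockwise 1.4 rad in one go. The screw pushed the blade back up as I let off.
- **Check on the lock:** afterwards the slot heading read about −78°, which puts the screw at about 1.3 rad, give or take 0.1. Depth put the head back at its first height. I did not feel a clear hard stop, so the lock rests on this angle and the spring-back.

**Returning the driver:**
- I pressed it home to about 10 N at the same height it was gripped at. Its top is 130 mm above the deck in both cameras, and it stands upright.
- The tape roll, wrench and bracket look unmoved in the final views.

**Disagreements:**
- **Look-alike driver:** the larger one was standing on its blade at first, but was lying on the table by the time I lined up to grasp. I felt no contact and my path kept above it, so I believe it toppled by itself. It is still on the work surface and I left it there.
- **Finger height:** the fingertips showed about 30–40 mm behind the reported tool point, more than the description says. I set the grasp height from camera depth instead.

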